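# Hold the hold-down bar's hinge leaf in line for its pin

## Task

Pick up the loose wooden hold-down bar and bring the single hinge knuckle on its end between the two knuckles of the leaf on the wooden post, so that all three holes line up well enough for the hinge pin to be pushed straight through. Finish while still holding the bar there in the gripper, still and free in the air, neither resting nor pressing on the post's hinge. Leave the pin, the jar and the brush where they are.

Things in the scene. Friction and masses are not known exactly. Their poses are not given: they have to be found in the camera images.
- bar: Loose hold-down bar, 0.2-0.4 kg, balanced near its origin: pale wooden rail 28 wide (y), 36 tall, x = -72 to +50 mm; black rubber foot, 40 diameter, 36 tall, at x = -86; 3 mm steel leaf on top (x = -15 to +85, top at z = 39) ending at +x in one knuckle. Origin: centre of the underside, z up as it lies flat; x along the rail to the knuckle. Grip the rail across its width near the origin.
- bar_hole (a point): Centre of the hole of the bar's single steel knuckle: a tube along the bar's y axis, 28 mm long, 26 mm outside, 14 mm bore, 85 mm ahead (+x) of the bar's origin and 26 mm above its underside. Axes as the bar's.
- jamb: Fixed wooden post 60 x 100 mm (x, y), 120 mm high, on a steel foot 100 x 130 x 8 mm. Origin: centre of the post at bench height, z up. A steel hinge leaf is on its -x face, with two knuckles standing out in front of it. The bar comes from the -x side, its x axis along the post's x axis.
- jamb_hole (a point): Middle of the gap between the post's two knuckles, on their axis (along the post's y): 54 mm in front (-x) of the post's origin, 110 mm above the bench. Knuckles 30 mm long, 26 outside, 14 bore; gap 34 mm wide, open from above, below and front; leaf plate 20 mm behind the axis. Axes as the post's. bar_hole belongs here, y axes parallel.
- pin: Bystander: loose L-shaped steel hinge pin of 8 mm rod lying on the bench: straight part 118 mm long along its x axis, a short bent handle at its -x end pointing to +y. Origin at the middle of the straight part, at bench height.
- jar: Bystander: closed glass jar, 64 mm diameter, 85 mm tall. Origin: centre of its underside.
- brush: Bystander: flat paint brush with a wooden handle, 200 mm long, 42 mm wide, lying on the bench along its x axis. Origin under its middle.
Things that resemble listed ones, but are neither listed nor needed, are in the scene too. What is shaped like the bar but turquoise is not meant. Several things look just like the jamb: the one meant starts farthest to the robot's left.

How it is judged:
By the outcome, as a careful person would: the job done as asked, in the order asked, and still so for the second after the job is handed in, while the arm keeps its last pose, push and grip.
It also fails if it takes over 45 s, if anything falls off the work surface, if the arm or the gripper's body presses on something with over 40 N, if the wrist force passes 120 N, or if a joint passes its speed limit or range.

## Robot

A 6-joint arm with a two-finger parallel gripper is mounted at the origin on the work surface. World frame = base frame: x ahead of the robot, y to its left, z up, the work surface at z = 0. Lengths are in m, angles in rad, forces in N, time in s.
With the tool pointing down it reaches from about 0.2 to 0.875 m from the base axis. Payload 3.4 kg.
Tool frame: the origin (TCP) lies midway between the tips of the shut fingers; the grasp point (between the pads) lies 19 mm behind it (ctrl.grip_depth is the distance from the TCP to the grasp point, in m); z points along the fingers, y is the direction in which the jaws open and shut (so a half turn about z gives the same grasp; the last joint's range is limited). The gripper opens to 94 mm and grips with 3 to 60 N. Pads are 16 mm wide; open, the fingers measure 119 mm over their backs; the gripper's body (75 mm by 177 mm) begins 78 mm behind the grasp point.
Start: joints at [-1.283, 0.276, 1.505, -0, 1.361, -0.121], TCP at [0.229, -0.528, 0.205] pointing down, gripper open.
Joint ranges: [-2.89, 2.89], [-0.75, 2.08], [0.22, 2.7], [-1.18, 4.32], [0.11, 2.71], [-2.7, 2.7]. Speed limits (rad/s): [2.57, 2.57, 3.14, 3.14, 3.14, 3.14].

## Interface

Orientations are given as a unit quaternion [x, y, z, w].
In Python, from rig import ctrl gives the robot as it stands. The module is installed in compiled form; this text tells all that it offers.
- The arm moves only by the tool servo_tool, never from a script. Its argument "deltas" is a list of rows, each an object with "travel": the shift along the tool's x, y, z in m, a list of three; "roll": the turn about the tool's z in degrees. A call has 1 to 12 rows; each row is the pose to reach, as a shift and turn from the pose commanded when the call began, along the tool's axes at that moment; what a row does not reach only later rows make up. A row lasts 1/8 s, in which the tool goes at most 62.5 mm and 10.7 degrees, less where a joint would pass 70% of its speed; a pose out of reach is approached as far as the arm can. A call with a gripper value outside its range is refused whole. "grip" is the gripper's target within -1 to 1 (shut at 1, half-way at 0, fully open at -1), set as the call begins (left out, the last holds). The fingers move at their own pace and stop on an object; the grip force is fixed at half the most. Time passes only in rows, so rows that repeat a pose let the fingers close. It gives the time, the measured TCP pose, the force and the opening at its end, in the units of the state.
- ctrl.sense(): the state, without advancing time (a new reading comes with each control period).
- ctrl.read_camera(name): name is "scene" or "side" or "wrist"; returns a dict with "img" (420x560x3 uint8, red, green, blue), "fx", "fy", "cx", "cy" (pixels), "T" (4x4, takes a point from camera to world coordinates). Camera axes: x right, y up, looking along -z (the intrinsics and any distortion apply to the point x, -y, -z); pixel columns grow to the right and rows downward; lengths in m; the calibration is good to about 2 mm. A picture is of the moment at which its call begins. There is no depth.
- ctrl.hand_in(): hands the job in, once; it reports no verdict.
Trained networks look in a picture, given as the dict that the camera call returned (one of the last four; its "shot" number tells which), for a name from the list of things; names that differ only in an ending like _2 or _b are one class to them, and where a whole thing is asked for, a point or a joint stands for the part that bears it (a point fixed in the world has none). Each returns a list of dicts, best first, with "confidence" (0 to 1); they miss things now and then, are a little off and sometimes report something else, mostly with a low value. They report only what shows in the picture. A call takes as long as a camera call. They do not tell look-alikes from the thing itself.
- ctrl.look_for(name, picture): "at" ([x, y, z] in m, in world coordinates, good to about 4 mm: the middle of the surface that is visible of it).
The state is a dict: "clock": time; "joint_positions": joint angles; "joint_vel": joint speeds; "joint_efforts": joint torques, N m; "tool_pos": TCP position; "tcp_rot": TCP orientation; "force": force on the tool from outside, world axes, zero at the start; "moment": the same for the moment, N m; "grip_width": finger opening in m.
Only numpy, scipy, OpenCV 4.12 (cv2) and the standard library are available. Lean on these libraries where they do the work, as an engineer would, in place of code of your own. Each camera call takes 0.05 s, during which the arm holds its last target.

## Working session

There is one attempt and no reset: what is moved stays moved. The work goes in short steps, Python scripts to look and compute and a tool call to move; the robot and the scene stay as the last step left them, time stands still between calls to the robot, and variables do not carry over. Pictures are saved under pics/ and viewed, and the job is handed in when it is done.

Besides the shell and the picture viewer there is one more tool, called after ">>>" as name([rows], argument=value, ...), one row to a line, values as JSON. servo_tool: Moves the arm, as the interface text tells. Its arguments: {"type":"object","properties":{"deltas":{"type":"array","items":{"type":"object","properties":{"travel":{"type":"array","items":{"type":"number"}},"roll":{"type":"number"}}}},"grip":{"type":"number"}},"required":["deltas"]}

```bash
mkdir -p pics
cat > h.py <<'E'
import numpy as np,cv2
from rig import ctrl
def shot(n,f=None):
    p=ctrl.read_camera(n)
    if f: cv2.imwrite('pics/'+f,cv2.cvtColor(p['img'],cv2.COLOR_RGB2BGR))
    return p
def proj(p,X):
    T=np.array(p['T']);c=np.linalg.inv(T)@np.append(X,1)
    return p['cx']+p['fx']*c[0]/-c[2], p['cy']+p['fy']*-c[1]/-c[2]
def ray(p,u,v,z):
    T=np.array(p['T']);d=T[:3,:3]@np.array([(u-p['cx'])/p['fx'],-(v-p['cy'])/p['fy'],-1])
    o=T[:3,3];return o+d*(z-o[2])/d[2]
E
python3 - <<'E'
from h import *
s=ctrl.sense();print(s['clock'],s['tool_pos'],s['tcp_rot'],s['grip_width'])
for n in ['scene','side']:
    p=shot(n,n+'0.png');print(n,[k for k in p if k!='img'],p['fx'],p['fy'],p['cx'],p['cy'],np.round(p['T'],3).tolist())
    for t in ['bar','bar_hole','jamb','pin','jar','brush']:
        for r in ctrl.look_for(t,p): print(t,np.round(r['at'],3),round(r['confidence'],2),np.round(proj(p,r['at'])))
E
```

```text
0.0 [ 0.22839062 -0.52706997  0.20460451] [ 9.79185284e-01  2.02966277e-01 -8.41293084e-05 -9.29107533e-04] 0.09383246389933231
scene ['fx', 'fy', 'cx', 'cy', 'T', 'shot'] 413.2801690608735 413.2801690608735 277.7625531621462 205.46768388357228 [[-0.739, -0.472, 0.481, 1.154], [0.674, -0.501, 0.543, 0.601], [-0.015, 0.725, 0.688, 0.875], [0.0, 0.0, 0.0, 1.0]]
bar [ 0.381 -0.256  0.036] 0.64 [280. 151.]
bar [ 0.635 -0.179  0.035] 0.57 [235. 197.]
bar_hole [ 0.384 -0.256  0.033] 0.88 [279. 152.]
bar_hole [ 0.631 -0.182  0.036] 0.63 [235. 196.]
jamb [0.821 0.077 0.101] 0.65 [237. 265.]
jamb [0.639 0.185 0.084] 0.58 [323. 255.]
pin [0.426 0.027 0.011] 0.54 [332. 204.]
jar [0.539 0.377 0.064] 0.7 [412. 284.]
brush [ 0.538 -0.452  0.02 ] 0.6 [209. 149.]
brush [0.536 0.377 0.063] 0.18 [412. 284.]
side ['fx', 'fy', 'cx', 'cy', 'T', 'shot'] 437.03764627826564 437.03764627826564 281.34677840658736 208.33555149080868 [[-0.961, 0.22, -0.166, 0.404], [-0.275, -0.727, 0.629, 0.681], [0.018, 0.651, 0.759, 0.947], [0.0, 0.0, 0.0, 1.0]]
bar [ 0.608 -0.184  0.036] 0.8 [290. 180.]
bar [ 0.37  -0.254  0.035] 0.68 [375. 181.]
bar_hole [ 0.371 -0.255  0.036] 0.96 [375. 181.]
bar_hole [ 0.615 -0.185  0.032] 0.77 [288. 181.]
jamb [0.794 0.069 0.105] 0.91 [192. 215.]
jamb [0.612 0.193 0.109] 0.86 [245. 273.]
pin [0.423 0.026 0.007] 0.68 [337. 259.]
jar [0.511 0.383 0.086] 0.91 [263. 371.]
brush [ 0.52  -0.446  0.021] 0.88 [337. 134.]
```

View pics/scene0.png

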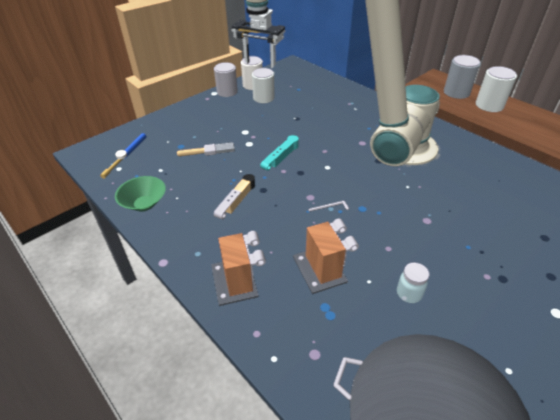

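View pics/side0.png

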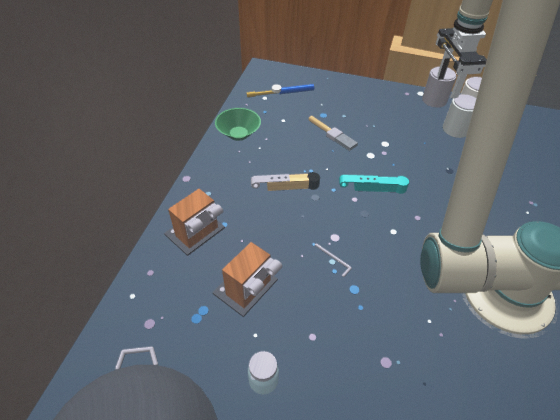

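Run:
```python
from h import *
a=cv2.imread('pics/scene0.png');b=cv2.imread('pics/side0.png')
A=cv2.resize(a[140:310,195:375],None,fx=4,fy=4,interpolation=cv2.INTER_CUBIC)[:600]
cv2.imwrite('pics/c1.png',cv2.resize(a[165:310,200:370],None,fx=4,fy=4,interpolation=cv2.INTER_CUBIC))
cv2.imwrite('pics/c2.png',cv2.resize(b[165:315,155:330],None,fx=4,fy=4,interpolation=cv2.INTER_CUBIC))
p=shot('wrist','w0.png');print(p['fx'],p['cx'],p['cy'],np.round(p['T'],3).tolist())
```

```text
307.2729912881262 278.4771629021978 205.46867633939524 [[0.398, 0.88, 0.26, 0.306], [-0.918, 0.381, 0.114, -0.494], [0.001, -0.284, 0.959, 0.386], [0.0, 0.0, 0.0, 1.0]]
```

View pics/c1.png

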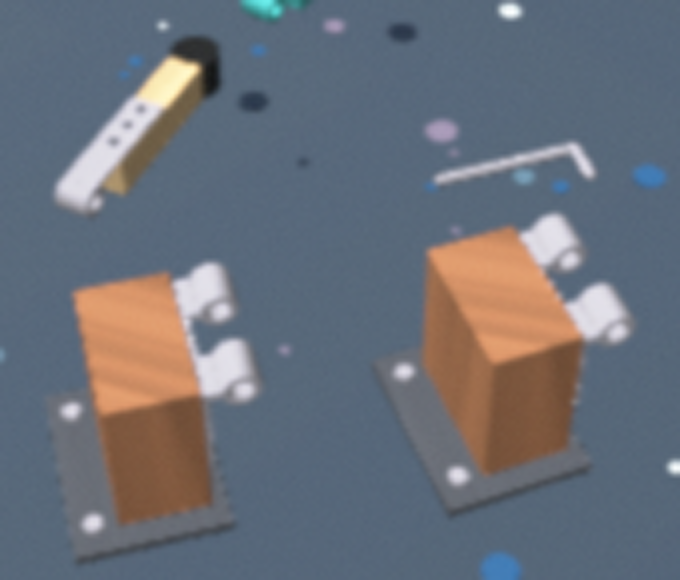

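View pics/c2.png

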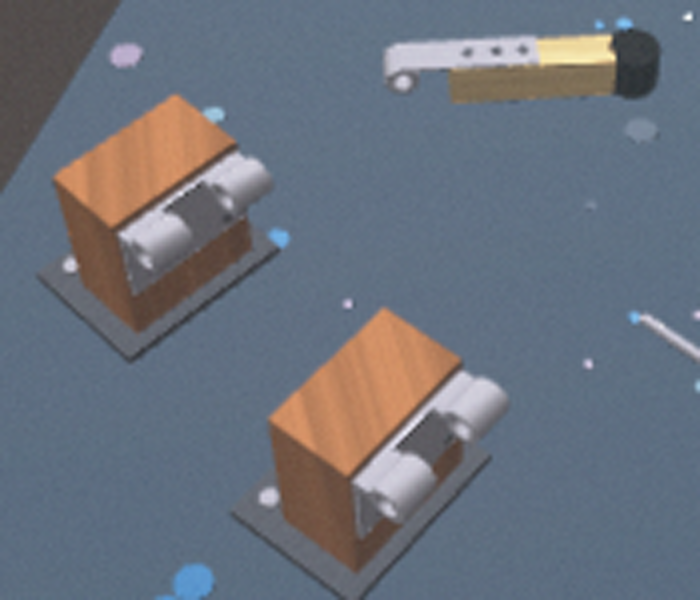

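View pics/w0.png

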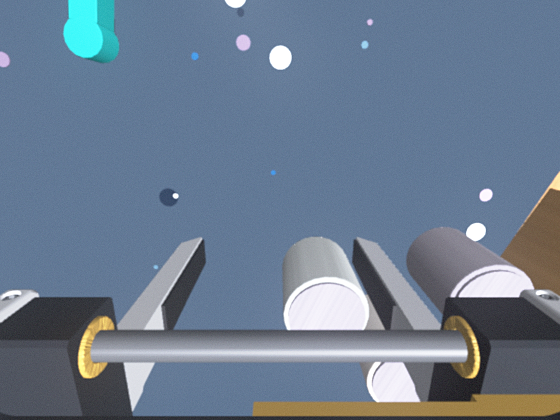

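```bash
cat > fit.py <<'E'
from h import *
from scipy.optimize import least_squares
def fit(obs,x0):
    # obs: list of (pic, local xyz, u, v)
    def f(q):
        c,s=np.cos(q[2]),np.sin(q[2]);r=[]
        for p,L,u,v in obs:
            X=[q[0]+c*L[0]-s*L[1],q[1]+s*L[0]+c*L[1],L[2]]
            a=proj(p,X);r+= [a[0]-u,a[1]-v]
        return np.array(r)
    o=least_squares(f,x0,loss='soft_l1');return o.x,np.abs(f(o.x)).reshape(-1,2).round(1)
E
python3 - <<'E'
from fit import *
S=shot('scene');D=shot('side')
def sc(L,u,v):return (S,L,200+u/4,165+v/4)
def sd(L,u,v):return (D,L,155+u/4,165+v/4)
P=lambda sx,sy:(sx*.03,sy*.05,.12); F=lambda sx,sy:(sx*.05,sy*.065,.008)
js=[sc(P(-1,-1),515,230),sc(P(-1,1),580,338),sc(P(1,-1),428,250),sc(P(1,1),492,362),sc(F(1,-1),375,362),sc(F(1,1),450,512),sc(F(-1,1),588,463),sc((-.054,.047,.11),617,330),sc((-.054,-.017,.11),568,260)]
jd=[sd(P(-1,1),348,477),sd(P(-1,-1),462,360),sd(P(1,-1),385,308),sd(P(1,1),272,420),sd(F(1,1),235,515),sd(F(-1,-1),490,458),sd(F(-1,1),352,602),sd((-.054,.047,.11),385,503),sd((-.054,-.017,.11),462,425)]
bs=[sc((-.086,0,.036),195,50),sc((.085,.014,.026),95,202),sc((.05,.014,0),125,193)]
bd=[sd((-.086,0,.036),637,42),sd((.085,.014,.026),403,82),sd((.05,.014,0),450,103)]
for n,o,x0 in (('jS',js,[.63,.19,0]),('jD',jd,[.63,.19,0]),('j',js+jd,[.63,.19,0]),('bS',bs,[.6,-.18,0]),('bD',bd,[.6,-.18,0]),('b',bs+bd,[.6,-.18,0])):
    x,r=fit(o,x0);print(n,x.round(4),np.degrees(x[2]).round(1),r.tolist())
x,_=fit(bs+bd,[.6,-.18,0])
s=ctrl.sense();from scipy.spatial.transform import Rotation as R
print(s['clock'],R.from_quat(s['tcp_rot']).as_matrix().round(3))
E
```

```text
jS [ 0.6203  0.1705 -0.3987] -22.8 [[0.9, 1.0], [0.4, 0.3], [1.1, 0.0], [0.8, 1.1], [1.9, 1.5], [2.1, 1.1], [3.8, 0.2], [0.9, 1.5], [0.3, 0.7]]
jD [ 0.6168  0.1703 -0.3851] -22.1 [[0.4, 0.5], [0.1, 1.0], [0.6, 1.3], [1.7, 0.9], [1.2, 0.3], [3.2, 0.6], [3.2, 2.4], [0.2, 0.5], [0.8, 0.3]]
j [ 0.6183  0.1702 -0.3911] -22.4 [[0.7, 1.5], [0.9, 0.3], [0.7, 0.4], [0.1, 0.6], [2.3, 1.8], [2.9, 1.6], [4.3, 0.9], [0.4, 0.8], [0.0, 0.2], [1.2, 0.7], [0.5, 1.1], [1.0, 1.4], [2.4, 1.3], [0.5, 0.0], [2.7, 0.6], [2.4, 2.2], [1.0, 0.3], [1.5, 0.3]]
bS [ 0.6276 -0.19    0.3601] 20.6 [[0.0, 0.1], [0.2, 0.5], [0.2, 0.6]]
bD [ 0.6266 -0.1899  0.3897] 22.3 [[0.7, 0.2], [0.1, 0.1], [0.5, 0.1]]
b [ 0.6271 -0.1902  0.3718] 21.3 [[0.1, 0.3], [0.6, 0.5], [0.1, 0.5], [0.7, 0.5], [0.1, 0.5], [0.2, 0.4]]
0.85 [[ 0.918  0.397  0.   ]
 [ 0.397 -0.918 -0.   ]
 [-0.     0.    -1.   ]]
```

Run:
```python
from h import *
S=shot('scene');D=shot('side')
for z in (0,.1,.2,.3): print(z,ray(S,445,335,z).round(2),ray(S,370,380,z).round(2),'|',ray(D,140,370,z).round(2),ray(D,215,410,z).round(2), ray(D,115,360,z).round(2))
```

```text
0 [0.55 0.49 0.  ] [0.76 0.44 0.  ] | [0.78 0.43 0.  ] [0.59 0.46 0.  ] [0.84 0.42 0.  ]
0.1 [0.62 0.51 0.1 ] [0.81 0.46 0.1 ] | [0.74 0.45 0.1 ] [0.57 0.48 0.1 ] [0.79 0.45 0.1 ]
0.2 [0.69 0.52 0.2 ] [0.85 0.48 0.2 ] | [0.7  0.48 0.2 ] [0.55 0.5  0.2 ] [0.75 0.48 0.2 ]
0.3 [0.76 0.53 0.3 ] [0.9 0.5 0.3] | [0.66 0.51 0.3 ] [0.53 0.53 0.3 ] [0.7 0.5 0.3]
```

>>> servo_tool([
  {"travel": [0, 0, -0.06], "roll": 0},
  {"travel": [0, 0, -0.12], "roll": 0},
  {"travel": [0, 0, -0.15], "roll": 0},
])

```text
clock: 1.32
tool_pos: [0.2288, -0.5285, 0.3594]
tcp_rot: [0.979, 0.203, 0.0, 0.003]
force: [-0.2, -0.5, -0.6]
grip_width: 0.0938
```

>>> servo_tool([
  {"travel": [0.05, -0.015, 0], "roll": 0},
  {"travel": [0.1, -0.03, 0], "roll": 0},
  {"travel": [0.15, -0.046, 0], "roll": 0.5},
  {"travel": [0.2, -0.061, 0], "roll": 1},
  {"travel": [0.25, -0.076, 0.02], "roll": 1.5},
  {"travel": [0.3, -0.091, 0.04], "roll": 2},
  {"travel": [0.35, -0.106, 0.06], "roll": 2},
  {"travel": [0.4, -0.122, 0.08], "roll": 2},
  {"travel": [0.45, -0.137, 0.1], "roll": 2},
  {"travel": [0.5, -0.152, 0.13], "roll": 2},
  {"travel": [0.5, -0.152, 0.16], "roll": 2},
  {"travel": [0.5, -0.152, 0.16], "roll": 2},
])

```text
clock: 2.82
tool_pos: [0.6256, -0.1881, 0.1925]
tcp_rot: [0.982, 0.186, -0.003, -0.002]
force: [-0.5, -0.4, 0.4]
grip_width: 0.0941
```

Run:
```python
from h import *
p=shot('wrist','w1.png')
s=ctrl.sense();print(s['tool_pos'],s['joint_positions'])
def bar(p,L,q=(.6271,-.1902,.3718)):
    c,n=np.cos(q[2]),np.sin(q[2]);return proj(p,[q[0]+c*L[0]-n*L[1],q[1]+n*L[0]+c*L[1],L[2]])
for L in [(-.086,0,.036),(-.072,.014,.036),(-.072,-.014,.036),(-.015,.014,.039),(-.015,-.014,.039),(.085,.014,.039),(.085,-.014,.039)]: print(L,np.round(bar(p,L),1))
```

```text
[ 0.62648048 -0.18916113  0.19471633] [-3.99316079e-01  4.02860092e-01  1.33859348e+00 -2.88426720e-04
  1.40234889e+00  7.97373377e-01]
(-0.086, 0, 0.036) [280.5 260.2]
(-0.072, 0.014, 0.036) [268.8 249.5]
(-0.072, -0.014, 0.036) [292.2 249.6]
(-0.015, 0.014, 0.039) [268.4 204.5]
(-0.015, -0.014, 0.039) [293.2 204.6]
(0.085, 0.014, 0.039) [267.9 112.2]
(0.085, -0.014, 0.039) [294.8 112.3]
```

View pics/w1.png

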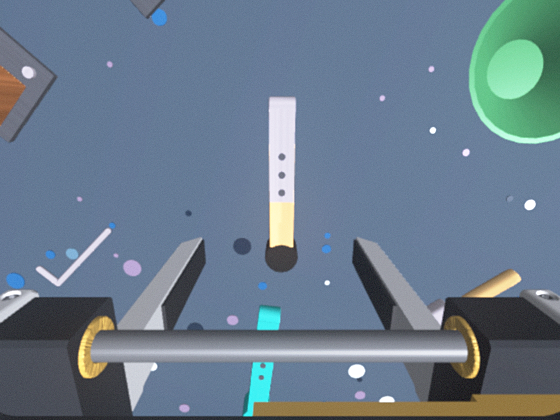

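Run:
```python
import cv2
a=cv2.imread('pics/w1.png')
cv2.imwrite('pics/c3.png',cv2.resize(a[90:275,240:320],None,fx=3.2,fy=3.2,interpolation=cv2.INTER_CUBIC))
```

```text
(no output)
```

View pics/c3.png

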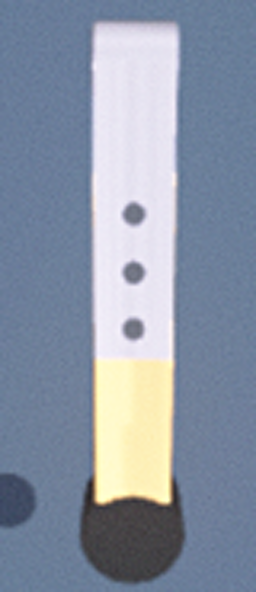

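>>> servo_tool([
  {"travel": [0.0026, 0.0023, 0.05], "roll": 0.3},
  {"travel": [0.0026, 0.0023, 0.1], "roll": 0.3},
  {"travel": [0.0026, 0.0023, 0.14], "roll": 0.3},
  {"travel": [0.0026, 0.0023, 0.17], "roll": 0.3},
  {"travel": [0.0026, 0.0023, 0.186], "roll": 0.3},
  {"travel": [0.0026, 0.0023, 0.186], "roll": 0.3},
  {"travel": [0.0026, 0.0023, 0.186], "roll": 0.3},
])

```text
clock: 3.75
tool_pos: [0.6316, -0.1915, 0.0114]
tcp_rot: [0.983, 0.183, 0.001, 0.001]
force: [0.5, 0.7, 1.1]
grip_width: 0.0941
```

>>> servo_tool([
  {"travel": [0, 0, 0]},
  {"travel": [0, 0, 0]},
  {"travel": [0, 0, 0]},
  {"travel": [0, 0, 0]},
  {"travel": [0, 0, 0]},
  {"travel": [0, 0, 0]},
  {"travel": [0, 0, 0]},
  {"travel": [0, 0, 0]},
], grip=1)

```text
invalid input
```

>>> servo_tool([
  {"travel": [0, 0, 0], "roll": 0},
  {"travel": [0, 0, 0], "roll": 0},
  {"travel": [0, 0, 0], "roll": 0},
  {"travel": [0, 0, 0], "roll": 0},
  {"travel": [0, 0, 0], "roll": 0},
  {"travel": [0, 0, 0], "roll": 0},
  {"travel": [0, 0, 0], "roll": 0},
  {"travel": [0, 0, 0], "roll": 0},
], grip=1.0)

```text
clock: 4.75
tool_pos: [0.6301, -0.1903, 0.0094]
tcp_rot: [0.983, 0.183, -0.0, -0.0]
force: [-0.1, 0.9, 0.9]
grip_width: 0.0277
```

>>> servo_tool([
  {"travel": [0, 0, -0.02], "roll": 0},
  {"travel": [0, 0, -0.06], "roll": 0},
  {"travel": [0, 0, -0.11], "roll": 0},
  {"travel": [0, 0, -0.16], "roll": 0},
  {"travel": [0, 0, -0.2], "roll": 0},
  {"travel": [0, 0, -0.2], "roll": 0},
  {"travel": [0, 0, -0.2], "roll": 0},
])

```text
clock: 5.62
tool_pos: [0.629, -0.1901, 0.2071]
tcp_rot: [0.983, 0.183, -0.002, -0.001]
force: [0.1, -0.1, -3.7]
grip_width: 0.0275
```

Run:
```python
from h import *
p=shot('wrist','w2.png');shot('side','s2.png')
s=ctrl.sense();print(s['tool_pos'],s['force'],s['moment'],s['grip_width'])
```

```text
[ 0.62870534 -0.19002339  0.20628943] [-0.12397249 -0.20594645 -3.15850392] [-0.01027339 -0.11599499 -0.00089618] 0.02766777399772698
```

View pics/w2.png

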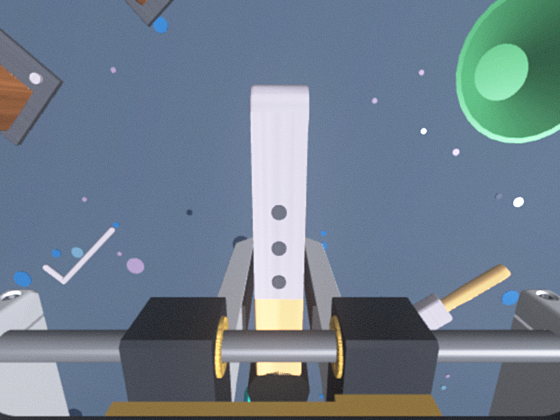

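View pics/s2.png

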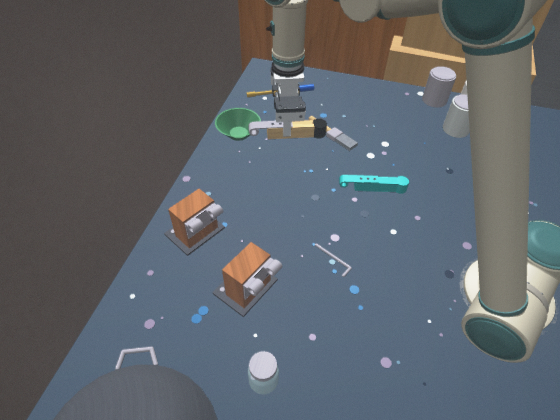

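```bash
cat > inhand.py <<'E'
from fit import *
from scipy.spatial.transform import Rotation as R
def tool(s): 
    T=np.eye(4);T[:3,:3]=R.from_quat(s['tcp_rot']).as_matrix();T[:3,3]=s['tool_pos'];return T
# bar frame in tool: bar x = tool x, bar y = -tool y, bar z = -tool z ; q=(dx,dy,h,pitch,yaw)
def barpt(L,q,T):
    B=R.from_euler('yz',[q[3],q[4]]).as_matrix()@np.array(L)
    l=np.array([q[0]+B[0],-(q[1]+B[1]),-(B[2]-q[2])])
    return T[:3,:3]@l+T[:3,3]
E
python3 - <<'E'
from inhand import *
a=cv2.imread('pics/w2.png')
cv2.imwrite('pics/c4.png',cv2.resize(a[75:310,235:325],None,fx=2.5,fy=2.5,interpolation=cv2.INTER_CUBIC))
b=cv2.imread('pics/s2.png')
cv2.imwrite('pics/c5.png',cv2.resize(b[90:150,235:335],None,fx=7,fy=7,interpolation=cv2.INTER_CUBIC))
p=shot('wrist');d=shot('side');T=tool(ctrl.sense())
q=(0,0,.0094,0,0)
for n,L in (('leafrear+y',(-.015,.014,.039)),('leafrear-y',(-.015,-.014,.039)),('hole+y',(.085,.014,.026)),('kn top+y',(.085,.014,.039)),('kn top-y',(.085,-.014,.039)),('front',(.098,0,.026)),('railend bot',(.05,.014,0)),('foot top',(-.086,0,.036)),('foot bot',(-.086,0,0))):
    X=barpt(L,q,T);u=proj(p,X);v=proj(d,X)
    print(n,np.round(u,1),np.round([(u[0]-235)*2.5,(u[1]-75)*2.5]),'side',np.round(v,1),np.round([(v[0]-235)*7,(v[1]-90)*7]))
E
```

```text
leafrear+y [253.5 298.7] [ 46. 559.] side [291.8 125.7] [397. 250.]
leafrear-y [303.6 298.7] [171. 559.] side [290.6 118.8] [389. 202.]
hole+y [251.  112.1] [40. 93.] side [252.8 131.5] [125. 290.]
kn top+y [248.6 111.9] [34. 92.] side [252.6 127.4] [123. 262.]
kn top-y [308.6 111.9] [184.  92.] side [252.1 120.5] [120. 214.]
front [278.6  84.7] [109.  24.] side [247.5 128.2] [ 88. 267.]
railend bot [256.  171.3] [ 53. 241.] side [266.5 138.7] [221. 341.]
foot top [278.5 393.5] [109. 796.] side [318.4 121.9] [584. 224.]
foot bot [278.5 351.5] [109. 691.] side [317.3 132.8] [576. 300.]
```

View pics/c4.png

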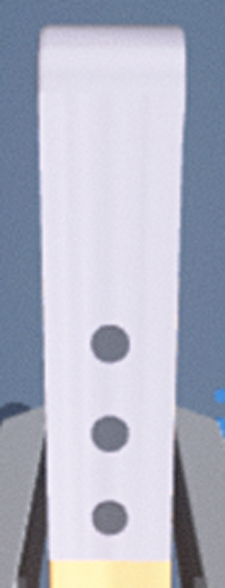

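View pics/c5.png

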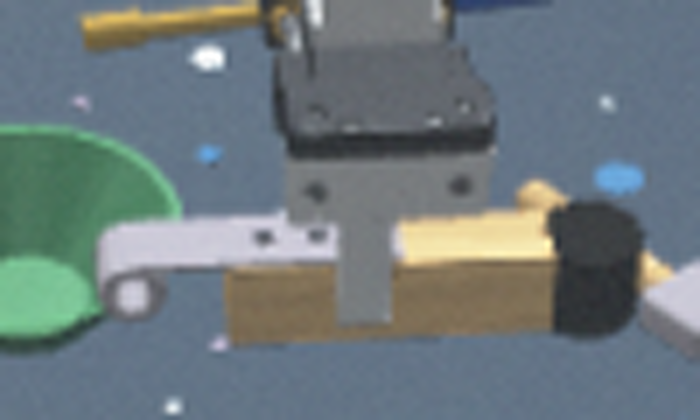

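>>> servo_tool([
  {"travel": [0, -0.015, -0.03], "roll": 1},
  {"travel": [0, -0.045, -0.055], "roll": 4},
  {"travel": [0.001, -0.085, -0.055], "roll": 8},
  {"travel": [0.002, -0.13, -0.055], "roll": 12},
  {"travel": [0.003, -0.175, -0.055], "roll": 17},
  {"travel": [0.004, -0.22, -0.055], "roll": 22},
  {"travel": [0.005, -0.265, -0.055], "roll": 27},
  {"travel": [0.006, -0.31, -0.055], "roll": 32},
  {"travel": [0.006, -0.355, -0.055], "roll": 36},
  {"travel": [0.007, -0.395, -0.055], "roll": 40},
  {"travel": [0.007, -0.43, -0.055], "roll": 42.5},
  {"travel": [0.007, -0.446, -0.055], "roll": 43.5},
])

```text
clock: 7.32
tool_pos: [0.4747, 0.2295, 0.2634]
tcp_rot: [0.981, -0.193, -0.001, 0.0]
force: [0.4, -0.8, -3.2]
grip_width: 0.0278
```

>>> servo_tool([
  {"travel": [0, 0, 0], "roll": 0},
  {"travel": [0, 0, 0], "roll": 0},
])

```text
clock: 7.58
tool_pos: [0.4761, 0.2272, 0.2639]
tcp_rot: [0.981, -0.194, -0.0, 0.001]
force: [-0.8, -0.5, -3.3]
grip_width: 0.0276
```

Run:
```python
from inhand import *
p=shot('wrist','w3.png');shot('side','s3.png');shot('scene','sc3.png')
s=ctrl.sense();print(s['clock'],s['tool_pos'],s['tcp_rot'],s['joint_positions'],s['grip_width'])
```

```text
7.725 [0.47638159 0.22708343 0.26422509] [ 9.80884841e-01 -1.94588911e-01 -3.00990570e-05  2.88679371e-04] [ 3.13288672e-01  1.76162045e-01  1.49477075e+00 -4.77165497e-04
  1.47099384e+00  2.27580930e+00] 0.02789106919250835
```

View pics/w3.png

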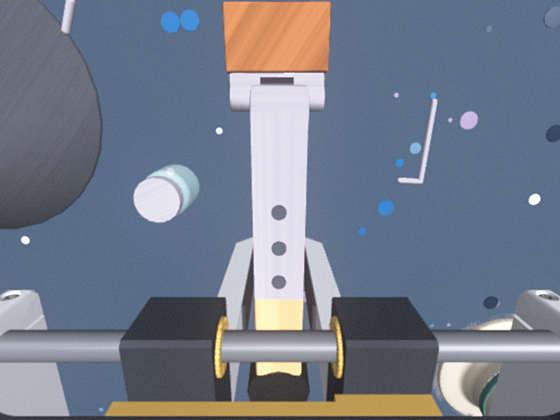

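View pics/sc3.png

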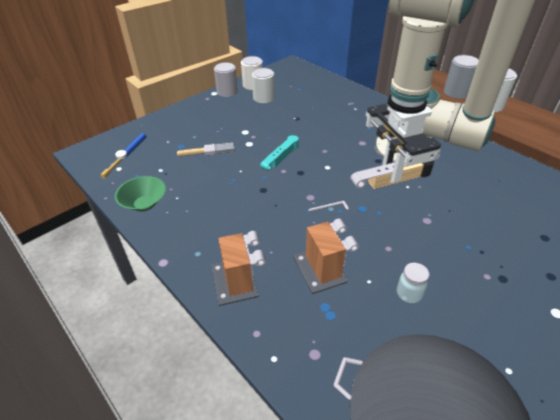

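Run:
```python
from inhand import *
S=shot('scene');D=shot('side');W=shot('wrist')
for r in ctrl.look_for('jamb',W): print(r['at'],r['confidence'])
ms={}
for n,p in (('S',S),('D',D),('W',W)):
    g=p['img'].astype(int);print(n,g[{'S':400,'D':405,'W':130}[n],{'S':450,'D':140,'W':40}[n]])
def hid(n,p,X):
    u,v=proj(p,X)
    if not(0<=u<560 and 0<=v<420): return True
    if n=='S': return ((u-440)/92)**2+((v-420)/86)**2<1
    if n=='D': return ((u-135)/84)**2+((v-425)/60)**2<1
    return ((u+5)/108)**2+((v-110)/120)**2<1
for y in np.arange(.75,.25,-.05):
    print(round(y,2),''.join('#' if all(hid(n,p,[x,y,.06]) for n,p in (('S',S),('D',D),('W',W))) else '.' for x in np.arange(.2,1.2,.05)))
```

```text
[0.6147, 0.1699, 0.1155] 0.88
S [102 106 114]
D [100 102 111]
W [103 109 122]
0.75 ##..################
0.7 #....##..###########
0.65 #.......############
0.6 ........############
0.55 ........######..####
0.5 ........######...###
0.45 ..........###.....##
0.4 ...................#
0.35 ....................
0.3 ....................
```

Run:
```python
from inhand import *
W=shot('wrist')
for z in (0,.1,.2,.3): print(z,[ray(W,u,v,z).round(2)[:2].tolist() for u,v in ((70,20),(102,130),(60,215),(5,228))])
```

```text
0 [[0.76, 0.4], [0.63, 0.43], [0.55, 0.56], [0.56, 0.65]]
0.1 [[0.72, 0.35], [0.61, 0.38], [0.55, 0.48], [0.56, 0.55]]
0.2 [[0.67, 0.31], [0.6, 0.33], [0.55, 0.4], [0.56, 0.45]]
0.3 [[0.62, 0.26], [0.58, 0.27], [0.55, 0.31], [0.56, 0.34]]
```

>>> servo_tool([
  {"travel": [0, -0.03, -0.03], "roll": 0},
  {"travel": [0, -0.07, -0.07], "roll": 0},
  {"travel": [0, -0.1, -0.12], "roll": 0},
  {"travel": [0, -0.12, -0.15], "roll": 0},
  {"travel": [0, -0.13, -0.15], "roll": 0},
  {"travel": [0, -0.13, -0.15], "roll": 0},
])

```text
clock: 8.72
tool_pos: [0.5252, 0.348, 0.4122]
tcp_rot: [0.981, -0.194, -0.001, 0.001]
force: [-1.0, -0.2, -3.3]
grip_width: 0.0279
```

Run:
```python
from inhand import *
p=shot('wrist','w4.png')
for r in ctrl.look_for('jamb',p): print(r['at'],r['confidence'])
```

```text
[0.6155, 0.1818, 0.1156] 0.95
```

View pics/w4.png

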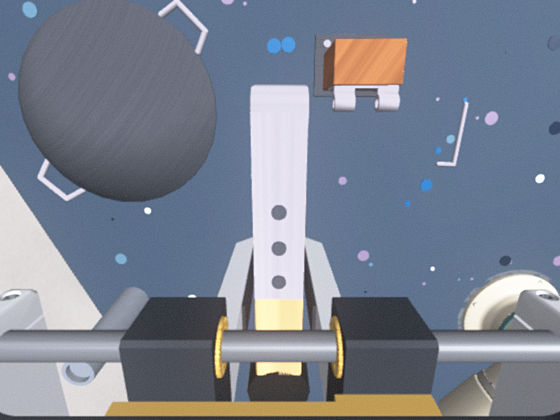

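>>> servo_tool([
  {"travel": [0, 0.03, 0.03], "roll": 0},
  {"travel": [0, 0.07, 0.07], "roll": 0},
  {"travel": [0, 0.11, 0.12], "roll": 0},
  {"travel": [0, 0.13, 0.17], "roll": 0},
  {"travel": [0, 0.13, 0.2], "roll": 0},
  {"travel": [0, 0.13, 0.2], "roll": 0},
  {"travel": [0, 0.13, 0.2], "roll": 0},
])

```text
clock: 9.7
tool_pos: [0.4766, 0.2279, 0.2155]
tcp_rot: [0.981, -0.194, 0.001, -0.0]
force: [0.8, -0.0, -1.8]
grip_width: 0.0278
```

Run:
```python
from inhand import *
p=shot('wrist','w5.png');s=ctrl.sense();print(s['clock'],s['tool_pos'],s['tcp_rot'])
np.save('T5.npy',tool(s));np.save('W5.npy',np.array(p['T']))
a=cv2.imread('pics/w5.png');cv2.imwrite('pics/c6.png',cv2.resize(a[0:130,200:360],None,fx=4.5,fy=4.5,interpolation=cv2.INTER_CUBIC))
```

```text
9.75 [0.47700271 0.22821035 0.21597318] [ 9.80991532e-01 -1.94045033e-01  1.30882533e-03 -6.52212463e-04]
```

View pics/c6.png

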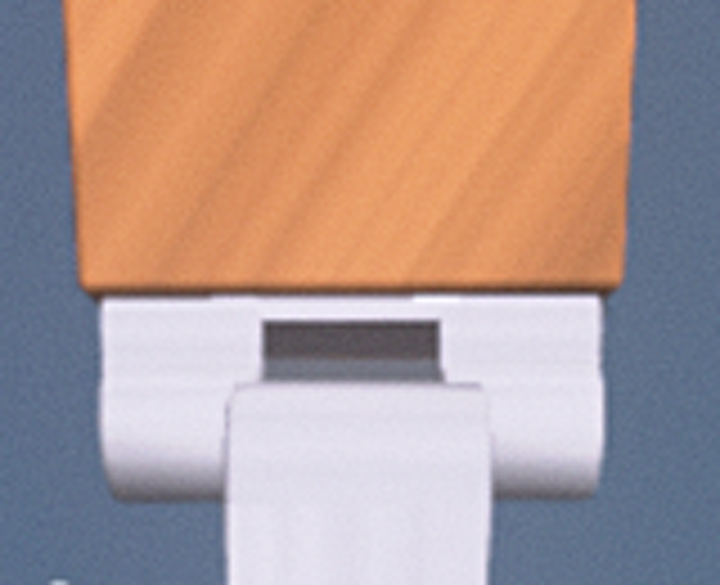

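```bash
cat > rel.py <<'E'
from inhand import *
p=shot('wrist');s=ctrl.sense();T=tool(s)
obs=[(p,(-.03,.05,.12),217.8,64.4),(p,(-.03,-.05,.12),338.2,64.0),(p,(-.054,.047,.11),222.4,None),(p,(-.054,-.047,.11),334.2,None)]
def f(q):
    c,n=np.cos(q[2]),np.sin(q[2]);r=[]
    for P,L,u,v in obs:
        a=proj(P,[q[0]+c*L[0]-n*L[1],q[1]+n*L[0]+c*L[1],L[2]]);r.append(a[0]-u)
        if v: r.append(a[1]-v)
    return np.array(r)
o=least_squares(f,[.6183,.1702,-.391]);q=o.x;print('jamb',q.round(4),np.degrees(q[2]).round(2),f(q).round(1))
print('scene fit residual',f([.6183,.1702,-.3911]).round(1))
# bar knuckle lateral
for L,u in (((.085,.014,.03),200+228/4.5),((.085,-.014,.03),200+491/4.5)):
    print(proj(p,barpt(L,(0,0,.0094,0,0),T)),u)
print('leafrear',proj(p,barpt((-.015,0,.039),(0,0,.0094,0,0),T)),'front',proj(p,barpt((.098,0,.028),(0,0,.0094,0,0),T)))
J=np.array([q[0]-.054*np.cos(q[2]),q[1]-.054*np.sin(q[2]),.11])
H=barpt((.085,0,.026),(0,0,.0094,0,0),T)
print('jhole',J,'bhole',H,'delta tool',T[:3,:3].T@(J-H), 'tool yaw',np.degrees(np.arctan2(T[1,0],T[0,0])))
E
python3 rel.py
```

```text
jamb [ 0.6201  0.1705 -0.3872] -22.19 [-0.2 -0.1  0.4 -0.1  2.4 -2.5]
scene fit residual [ 0.9  1.7  1.4  2.2  3.4 -1.7]
(np.float64(250.89732070181878), np.float64(112.5576331823087)) 250.66666666666666
(np.float64(307.22039735997083), np.float64(112.55844381235892)) 309.1111111111111
leafrear (np.float64(278.9867196904042), np.float64(298.52049763823976)) front (np.float64(279.06634315575354), np.float64(84.94178115803733))
jhole [0.57010236 0.19094048 0.11      ] bhole [0.55567836 0.1959931  0.23292331] delta tool [ 0.01494639 -0.00056593  0.12296343] tool yaw -22.368789711228878
```

>>> servo_tool([
  {"travel": [-0.008, -0.001, 0.005], "roll": 0},
  {"travel": [-0.016, -0.001, 0.03], "roll": 0},
  {"travel": [-0.016, -0.001, 0.06], "roll": 0},
  {"travel": [-0.016, -0.001, 0.09], "roll": 0},
  {"travel": [-0.016, -0.001, 0.115], "roll": 0},
  {"travel": [-0.016, -0.001, 0.123], "roll": 0},
  {"travel": [-0.016, -0.001, 0.123], "roll": 0},
  {"travel": [-0.016, -0.001, 0.123], "roll": 0},
  {"travel": [-0.016, -0.001, 0.123], "roll": 0},
])

```text
clock: 10.92
tool_pos: [0.4623, 0.2352, 0.0925]
tcp_rot: [0.981, -0.194, 0.001, -0.001]
force: [-0.1, 0.5, -3.0]
grip_width: 0.0279
```

Run:
```python
from inhand import *
W=shot('wrist','w6.png');D=shot('side','s6.png');S=shot('scene','sc6.png')
s=ctrl.sense();T=tool(s);print(s['clock'],s['tool_pos'],s['force'],s['joint_positions'][5])
q=(.6201,.1705,-.3872)
J=np.array([q[0]-.054*np.cos(q[2]),q[1]-.054*np.sin(q[2]),.11]);H=barpt((.085,0,.026),(0,-.0004,.0094,0,0),T)
print('delta tool',T[:3,:3].T@(J-H))
for n,p in (('w6',W),('s6',D),('sc6',S)):
    u,v=np.round(proj(p,H)).astype(int);print(n,u,v)
    a=cv2.imread(f'pics/{n}.png');k=60
    v0,u0=max(0,v-k),max(0,u-75);cv2.imwrite(f'pics/{n}c.png',cv2.resize(a[v0:v+k,u0:u0+150],None,fx=4.5,fy=4.5,interpolation=cv2.INTER_CUBIC));print(u0,v0)
```

```text
11.075 [0.46192462 0.23503772 0.09197185] [ 0.43384567 -1.30632347 -2.94497607] 2.2979104234113463
delta tool [ 0.03184927 -0.00078361 -0.00133076]
w6 281 113
206 53
s6 275 284
200 224
sc6 356 232
281 172
```

View pics/w6c.png

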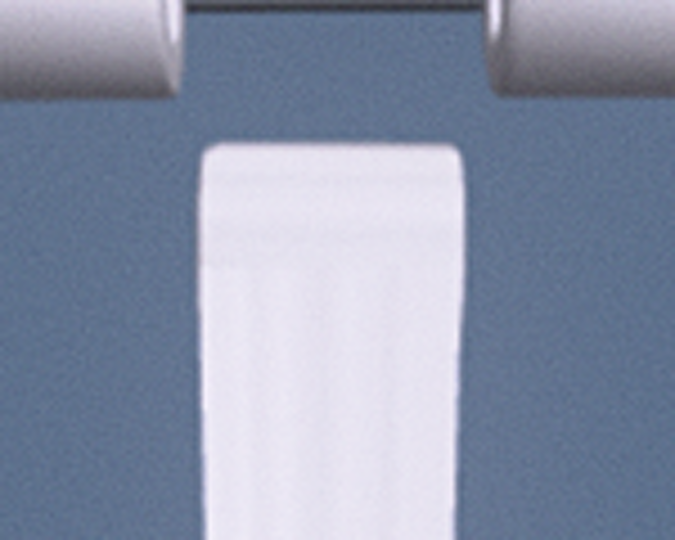

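View pics/s6c.png

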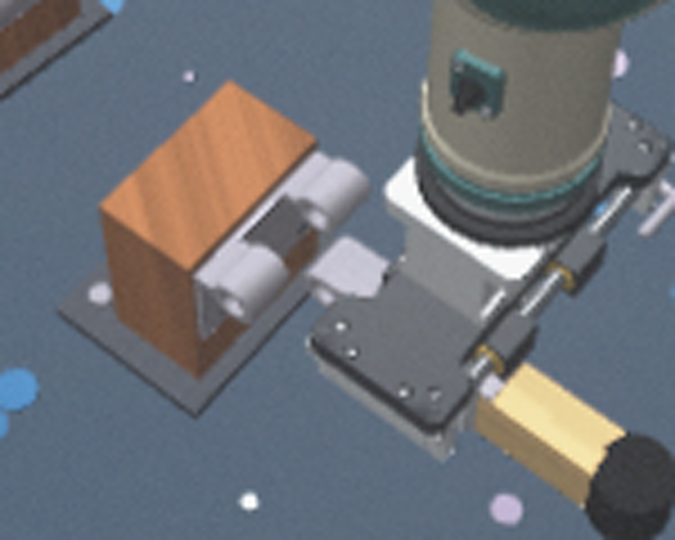

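View pics/sc6c.png

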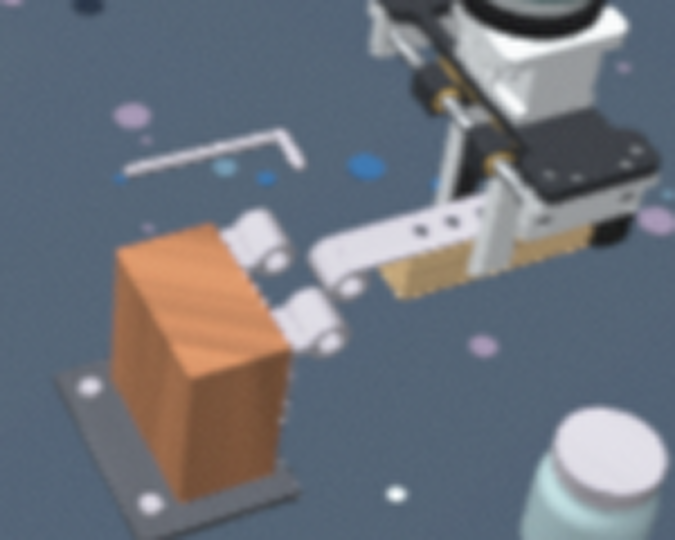

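Run:
```python
from inhand import *
S=shot('scene');D=shot('side');T=tool(ctrl.sense());q=(.6201,.1705,-.3872)
def jp(L):
    c,n=np.cos(q[2]),np.sin(q[2]);return np.array([q[0]+c*L[0]-n*L[1],q[1]+n*L[0]+c*L[1],L[2]])
def cr(p,X,o): u,v=proj(p,X);return np.round([(u-o[0])*4.5,(v-o[1])*4.5],1)
B=barpt((.085,.014,.026),(0,-.0004,.0094,0,0),T)
print('scene bar',cr(S,B,(281,172)),'obs 352 285')
print('dz10mm',cr(S,B+[0,0,.01],(281,172)),'dx10',cr(S,B+T[:3,0]*.01,(281,172)))
print('j far',cr(S,jp((-.054,-.017,.11)),(281,172)),'obs 275 262'); print('j near',cr(S,jp((-.054,.047,.11)),(281,172)),'obs 328 340')
print('side bar',cr(D,B,(200,224)),'obs ~330 293?'); print('j near',cr(D,jp((-.054,.047,.11)),(200,224)),'obs 232 300');print('j far',cr(D,jp((-.054,-.017,.11)),(200,224)))
print(T[2,3])
```

```text
scene bar [348.9 287.5] obs 352 285
dz10mm [351.1 275.3] dx10 [332.7 292.3]
j far [272.6 263.3] obs 275 262
j near [326.4 344.9] obs 328 340
side bar [318.7 291.5] obs ~330 293?
j near [222.9 301.4] obs 232 300
j far [307.1 213. ]
0.09170545009936444
```

>>> servo_tool([
  {"travel": [0.004, 0, -0.0014], "roll": 0},
  {"travel": [0.01, 0, -0.0014], "roll": 0},
  {"travel": [0.017, 0, -0.0014], "roll": 0},
  {"travel": [0.024, 0, -0.0014], "roll": 0},
  {"travel": [0.029, 0, -0.0014], "roll": 0},
  {"travel": [0.032, 0, -0.0014], "roll": 0},
  {"travel": [0.032, 0, -0.0014], "roll": 0},
  {"travel": [0.032, 0, -0.0014], "roll": 0},
  {"travel": [0.032, 0, -0.0014], "roll": 0},
  {"travel": [0.032, 0, -0.0014], "roll": 0},
  {"travel": [0.032, 0, -0.0014], "roll": 0},
])

```text
clock: 12.55
tool_pos: [0.4911, 0.2228, 0.0929]
tcp_rot: [0.981, -0.194, 0.0, 0.0]
force: [-0.6, -1.1, -2.8]
grip_width: 0.0281
```

Run:
```python
from inhand import *
W=shot('wrist','w7.png');D=shot('side','s7.png');S=shot('scene','sc7.png')
q=(.6201,.1705,-.3872)
J=np.array([q[0]-.054*np.cos(q[2]),q[1]-.054*np.sin(q[2]),.11])
s=ctrl.sense();T=tool(s);H=barpt((.085,0,.026),(0,-.0004,.0094,0,0),T)
print(s['clock'],s['tool_pos'],s['force'],s['moment'],s['grip_width']);print('delta tool',T[:3,:3].T@(J-H))
for n,p in (('w7',W),('s7',D),('sc7',S)):
    u,v=np.round(proj(p,H)).astype(int)
    a=cv2.imread(f'pics/{n}.png');k=40 if n!='w7' else 60;w=50 if n!='w7' else 75
    v0,u0=max(0,v-k),max(0,u-w);cv2.imwrite(f'pics/{n}c.png',cv2.resize(a[v0:v+k,u0:u0+2*w],None,fx=360/w/1.2,fy=360/w/1.2,interpolation=cv2.INTER_CUBIC));print(n,u0,v0)
```

```text
12.7 [0.49118397 0.22278973 0.09286053] [ 0.94801879  0.51433006 -3.59163965] [ 0.00554898 -0.06650291  0.0099497 ] 0.027751942611895456
delta tool [ 0.00011651 -0.0009407  -0.00053449]
w7 205 53
s7 214 236
sc7 295 195
```

View pics/w7c.png

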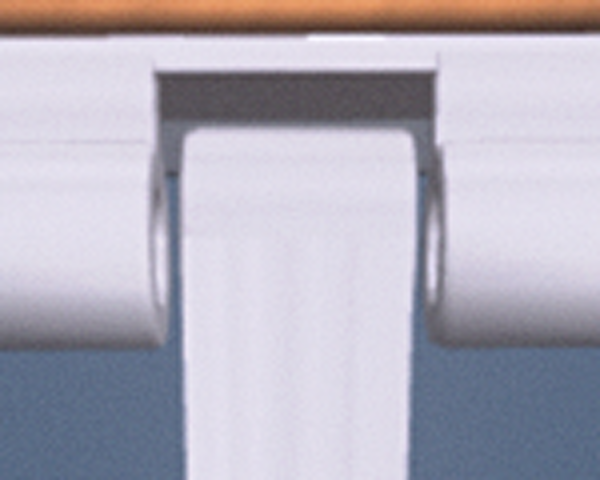

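View pics/s7c.png

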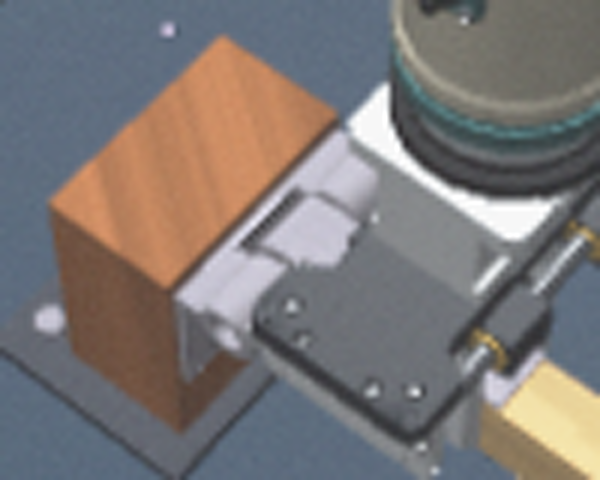

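View pics/sc7c.png

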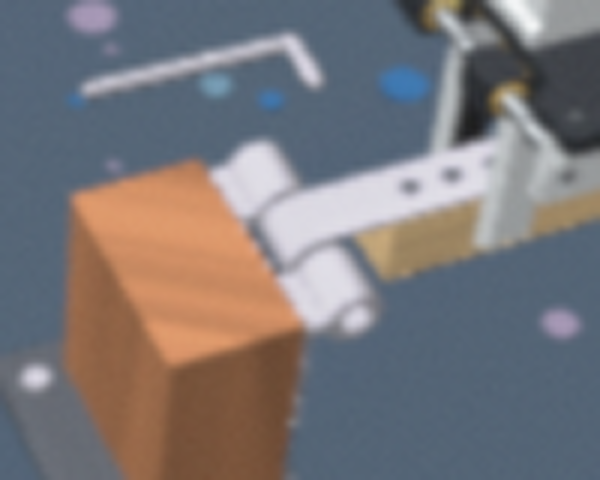

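Run:
```python
from inhand import *
W=shot('wrist');T=tool(ctrl.sense());q=(.6201,.1705,-.3872)
def jp(L):
    c,n=np.cos(q[2]),np.sin(q[2]);return np.array([q[0]+c*L[0]-n*L[1],q[1]+n*L[0]+c*L[1],L[2]])
t=np.linspace(0,2*np.pi,181)
f=lambda v:round((v-53)*4,1); g=lambda u:round((u-205)*4,1)
jv=[proj(W,jp((-.054+.013*np.cos(a),-.03,.11+.013*np.sin(a))))[1] for a in t]
bv=[proj(W,barpt((.085+.013*np.cos(a),0,.026+.013*np.sin(a)),(0,-.0004,.0094,0,0),T))[1] for a in t]
print('jamb front',f(max(jv)),'obs 348; bar far',f(min(bv)),'obs ~127')
for n,X in (('postedge',jp((-.03,0,.12))),('leafplate top -34',jp((-.034,0,.12))),('gap L',jp((-.054,.017,.11))),('gap R',jp((-.054,-.017,.11))),('bar L',barpt((.085,.014,.039),(0,-.0004,.0094,0,0),T)),('bar R',barpt((.085,-.014,.039),(0,-.0004,.0094,0,0),T))):
    u,v=proj(W,X);print(n,g(u),f(v))
# z sensitivity
print('jamb bore ellipse v centre',f(proj(W,jp((-.054,-.017,.11)))[1]))
bore=[f(proj(W,jp((-.054+.007*np.cos(a),-.017,.11+.007*np.sin(a))))[1]) for a in t];print(min(bore),max(bore),'obs ~185-310')
```

```text
jamb front 341.7 obs 348; bar far 129.3 obs ~127
postedge 292.6 16.7
leafplate top -34 292.7 54.9
gap L 159.6 238.2
gap R 427.1 237.3
bar L 182.2 238.0
bar R 420.7 238.1
jamb bore ellipse v centre 237.3
178.9 294.2 obs ~185-310
```

>>> servo_tool([
  {"travel": [-0.0008, -0.0003, -0.0004], "roll": 0},
  {"travel": [-0.0008, -0.0003, -0.0004], "roll": 0},
  {"travel": [-0.0008, -0.0003, -0.0004], "roll": 0},
  {"travel": [-0.0008, -0.0003, -0.0004], "roll": 0},
  {"travel": [-0.0008, -0.0003, -0.0004], "roll": 0},
  {"travel": [-0.0008, -0.0003, -0.0004], "roll": 0},
  {"travel": [-0.0008, -0.0003, -0.0004], "roll": 0},
  {"travel": [-0.0008, -0.0003, -0.0004], "roll": 0},
])

```text
clock: 13.75
tool_pos: [0.4906, 0.2233, 0.0932]
tcp_rot: [0.981, -0.194, 0.0, 0.0]
force: [0.5, 1.0, -3.3]
grip_width: 0.0279
```

Run:
```python
from inhand import *
W=shot('wrist','w8.png')
s=ctrl.sense();print(s['clock'],s['tool_pos'],s['force'],s['moment'],np.round(s['joint_vel'],3),s['grip_width'])
a=cv2.imread('pics/w8.png');cv2.imwrite('pics/w8c.png',cv2.resize(a[53:173,205:355],None,fx=4,fy=4,interpolation=cv2.INTER_CUBIC))
```

```text
13.8 [0.49058076 0.22334314 0.09324213] [-0.16504332  1.04776217 -3.12522867] [ 0.04110925 -0.05412162 -0.00625058] [-0.001  0.     0.001 -0.001  0.     0.001] 0.02809228328023264
```

View pics/w8c.png

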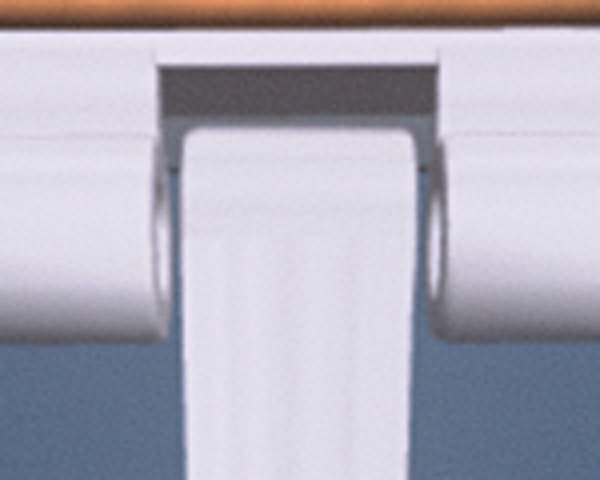

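Clearance shows on both sides and in front of the leaf plate. The force reads only the bar's weight and the arm is still, so I'm handing in.

```bash
python3 -c "
from rig import ctrl
print(ctrl.hand_in())"
```

```text
the job is handed in; nothing more can be done
None
```

I gripped the pale wooden bar at its origin and brought its knuckle between the two knuckles of the leftmost post. I handed in with the gripper still holding it in the air. The pin, jar and brush were never touched.

**Choice of things:** I ignored the turquoise look-alike bar. Of the two posts, I took the one at y ≈ 0.17 m. I also checked the area hidden by an overturned wok and found no other post there.

**Last checks:**
- **Alignment:** In the final wrist picture the bar knuckle is centred in the gap to about 0.3 mm, with clear gaps on both sides and in front of the leaf plate. By estimate, all three holes line up to within about 1 mm.
- **Contact:** The wrist force was about 3.1 N, which is just the bar's weight. Joint speeds were near zero and grip width was 28 mm.
- **Time:** The clock read 13.8 s.

**Disagreements:**
- The wrist picture put the post's knuckles about 0.7–1 mm closer than my fitted position. I backed off 0.8 mm to allow for that.
- The bar knuckle looked about 2% narrower than expected, which could mean it sits slightly low. I put this down to bevelled edges, since the scene camera gave its height to within about 1 mm.
- I could not see straight through the holes to confirm the alignment directly.

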